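Unplug a logger module and pack it in its carton

TASK

The paddle-topped logger module is going back for calibration. First swing both of the carton's half-open flaps outward past upright, then pull the module with the flat paddle grip out of the dock, against its spring catch, and set it down inside the carton without dropping it. Leave the round-topped module plugged in, the flaps open and everything else where it stands.

Things in the scene. Friction and masses are not known exactly. Their poses are not given: they have to be found in the camera images.
- dock: Fixed grey docking block, 110 (x) x 220 (y) x 45 mm high; two identical sockets in its top, 50 mm either side of its centre along its own y. Origin: centre of underside. Sprung balls in each socket snap into notches of a module's stem; a straight upward pull of about 8 to 20 N frees it, and after 30 mm of travel the stem is clear.
- paddle_module: Module to pack, loose, about 140 g, white plastic, 89 mm tall: a stem 22 (x) x 30 (y) x 27 mm in the socket, then a body 34 (x) x 44 (y) x 26 mm resting on the dock's top, then a flat upright paddle grip 12 thick (x) x 40 wide (y) x 36 mm tall. Origin: centre of the stem's underside, 18 mm above the table when plugged in; x and y parallel to the dock's. In either socket.
- paddle_grip (a point): Point to hold on the paddle module: centre of the paddle in x and y, 75 mm above the module's origin (22 mm above the top of its body, 14 mm below the paddle's top). Axes as the module's: the paddle is 12 mm thick along x.
- knob_module: The module that must stay plugged in: also white, same stem and body, but a round knob 28 mm across and 30 mm tall on top, 83 mm tall in all. Origin: centre of the stem's underside; in the other socket, 100 mm from the paddle module.
- carton: Fixed open cardboard carton, 170 (x) x 180 (y) x 100 mm high outside, walls and floor 4 mm thick. Origin: centre of its underside; z up. A flap is hinged along the rim of each of the two sides that face its own +y and -y.
- flap_left (a joint): Hinge angle of the flap on the carton's +y side: 0 lies flat over the opening, 1.57 stands upright, grows as it swings up and outward, stop at 2.4. Starts half open at 0.5 to 1.0; a stiff crease, so it stays where it is left.
- flap_right (a joint): The same for the flap on the carton's -y side.
- flap_left_hinge (a point): Middle of the left flap's hinge line (along the carton's x) on the rim of the +y side, 100 mm above the table. The flap is 164 mm long along the hinge, 60 mm from hinge to free edge, 4 mm thick. Axes as the carton's.
- flap_right_hinge (a point): The same for the flap on the -y side.
- flap_left_edge (a point): Middle of the left flap's free edge; moves with the flap.
- flap_right_edge (a point): Middle of the right flap's free edge; moves with the flap.
- jar_low: Bystander: small amber jar, 50 mm across, 45 mm tall. Origin: centre of its underside.
- jar_tall: Bystander: small amber jar, 44 mm across, 55 mm tall. Origin: centre of its underside.
- vial: Bystander: little white vial with a black cap, 24 mm across, 45 mm tall, between dock and carton. Origin: centre of its underside.
- marker: Bystander: marker pen lying flat, 135 mm long, 14 mm wide. Origin: under its middle.
- tweezers: Bystander: steel tweezers lying flat, 145 mm long, 6 mm high. Origin: near their middle, on the table.
Mind the look-alikes: they are no part of the job. Several things have the shape of the dock; the one meant has the colours described above. What is shaped like the paddle_module but brown is not meant.

How it is judged:
By the outcome, as a careful person would: the job done as asked, in the order asked, and still so for the second after the job is handed in, with the robot touching nothing.
It also fails if it takes over 64 s, if anything falls off the work surface, if the arm or the gripper's body presses on something with over 40 N, if the wrist force passes 120 N, or if a joint passes its speed limit or range.

ROBOT

A 6-joint arm with a two-finger parallel gripper is mounted at the origin on the work surface. World frame = base frame: x ahead of the robot, y to its left, z up, the work surface at z = 0. Lengths are in m, angles in rad, forces in N, time in s.
With the tool pointing down it reaches from about 0.25 to 0.725 m from the base axis. Payload 4 kg.
Tool frame: the origin (TCP) lies midway between the tips of the shut fingers; the grasp point (between the pads) lies 19 mm behind it (bot.grip_depth is the distance from the TCP to the grasp point, in m); z points along the fingers, y is the line along which they close (so a half turn about z gives the same grasp; the last joint's range is limited). The gripper opens to 85 mm and grips with 20 to 120 N. Pads are 22 mm wide; open, the fingers measure 114 mm over their backs; the gripper's body (76 mm by 85 mm) begins 54 mm behind the grasp point. The pads swing forward as they close: fully open they stand 13 mm farther back than shut.
Start: joints at [-1.29, 0.241, 0.005, 1.335, 0, 1.571], TCP at [0.139, -0.48, 0.207] pointing down, gripper open.
Joint ranges: [-2.72, 2.72], [-1.05, 1.87], [-1.09, 1.28], [-1.99, 2.15], [-1.42, 1.44], [-3.14, 3.14]. Speed limits (rad/s): [2.79, 2.79, 3.14, 3.14, 3.14, 3.14].

INTERFACE

Orientations are given as a unit quaternion [x, y, z, w].
In Python, from workcell import bot gives the robot as it stands.
- The arm moves only by the shell command python3 -m creep 'ROWS'. ROWS is JSON, one flat list of numbers, 5 for each row, row after row: the shift along the world's x, y, z in m, then the turn about the world's z in rad, then the finger opening in m, from 0 to 0.0854. In form: [x, y, z, twist, claw, x, y, z, twist, claw, ...]. A call has 1 to 10 rows; each row is the pose to reach, as a shift and turn from the pose commanded when the call began; what a row does not reach only later rows make up. A row lasts 1/12 s, in which the tool goes at most 41.7 mm and 7.16 degrees, less where a joint would pass 70% of its speed; a pose out of reach is approached as far as the arm can. A call with a gripper value outside its range is refused whole. The fingers move at their own pace and stop on an object; the grip force is fixed at half the most. Time passes only in rows, so rows that repeat a pose let the fingers close. It gives the time, the measured TCP pose, the force, the opening and the grip force at its end, in the units of the state.
- bot.get_obs(): the state, without advancing time (a new reading comes with each control period).
- bot.camera(name): name is "side" or "top" or "wrist"; returns a dict with "pixels" (384x512x3 uint8, red, green, blue), "camera_matrix" (3x3 intrinsics, pixels), "dist_coeffs" ([k1, k2, p1, p2, k3] as OpenCV has them; the pictures are not rectified), "extrinsics" (4x4, takes a point from world to camera coordinates); the wrist camera has in their place "T_tool_cam" (4x4, takes a point from camera to tool coordinates, whose origin is the TCP and whose axes are the flange's). Camera axes: x right, y down, z forward; pixel columns grow to the right and rows downward; lengths in m; the calibration is good to about 2 mm. A picture is of the moment at which its call begins: read the wrist's pose just before it. There is no depth.
- bot.job_done(): hands the job in; it is judged then, once.
Trained networks look in the newest picture that a camera, given by its name, has taken for a name from the list of things; names that differ only in an ending like _2 or _b are one class to them, and where a whole thing is asked for, a point or a joint stands for the part that bears it (a point fixed in the world has none). Each returns a list of dicts, best first, with "score" (0 to 1); they miss things now and then, are a little off and sometimes report something else, mostly with a low value. They report only what shows in the picture. A call takes as long as a camera call. They do not tell look-alikes from the thing itself.
- bot.look_for(camera, thing): "centre" ([column, row] as shares, 0 to 1, of the picture: columns of its width, rows of its height, amid what is visible of it).
- bot.place_of(camera, thing): "centre" ([column, row] as shares, 0 to 1, of the picture: columns of its width, rows of its height: a listed point, or the origin of a listed thing).
The state is a dict: "clock": time; "joint_pos": joint angles; "joint_vel": joint speeds; "tau": joint torques, N m; "eef_pos": TCP position; "tool_rot": TCP orientation; "ft_force": force on the tool from outside, world axes, zero at the start; "ft_torque": the same for the moment, N m; "grip_width": finger opening in m; "grasp_force": force on a finger pad.
Only numpy, scipy, OpenCV 4.12 (cv2) and the standard library are available. Lean on these libraries where they do the work, as an engineer would, in place of code of your own. Each camera call takes 0.05 s, during which the arm holds its last target. There are 200 camera calls.

## Working session

There is one attempt and no reset: what is moved stays moved. The work goes in short steps, Python scripts to look and compute and a shell command to move; the robot and the scene stay as the last step left them, time stands still between calls to the robot, and variables do not carry over. Pictures are saved under pics/ and viewed, at most 10 in all, crops included, and the job is handed in when it is done.

```bash
mkdir -p pics
cat > h.py <<'E'
import numpy as np, cv2
from workcell import bot
def save(c,name):
    d=bot.camera(c); cv2.imwrite('pics/'+name,d['pixels'][:,:,::-1]); return d
def ray(d,uv):
    K=np.array(d['camera_matrix']);D=np.array(d['dist_coeffs']);E=np.array(d['extrinsics'])
    n=cv2.undistortPoints(np.array([[uv]],float),K,D)[0,0]
    R,t=E[:3,:3],E[:3,3]
    return -R.T@t, R.T@np.array([n[0],n[1],1])
def atz(d,uv,z):
    o,r=ray(d,uv); return o+r*(z-o[2])/r[2]
def proj(d,P):
    E=np.array(d['extrinsics']);r,_=cv2.Rodrigues(E[:3,:3])
    return cv2.projectPoints(np.array(P,float).reshape(-1,3),r,E[:3,3],np.array(d['camera_matrix']),np.array(d['dist_coeffs']))[0][:,0]
E
cat > a.py <<'E'
from h import *
np.set_printoptions(precision=3,suppress=True)
Z=dict(dock=0,paddle_module=.018,paddle_grip=.093,knob_module=.018,carton=0,flap_left_hinge=.1,flap_right_hinge=.1,flap_left_edge=.14,flap_right_edge=.14,jar_low=0,jar_tall=0,vial=0,marker=0,tweezers=0)
for c in ('top','side'):
    d=save(c,c+'0.png')
    for n,z in Z.items():
        for r in bot.place_of(c,n)[:3]:
            uv=np.array(r['centre'])*[512,384]
            print(c,n,round(r['score'],2),uv.round(),atz(d,uv,z))
o=bot.get_obs();print(o['clock'],o['eef_pos'],o['tool_rot'])
E
python3 a.py
```

```text
top dock 0.77 [107. 218.] [0.45  0.643 0.   ]
top dock 0.76 [229. 190.] [0.547 0.194 0.   ]
top paddle_module 0.65 [258. 158.] [0.66  0.084 0.018]
top paddle_module 0.6 [243. 195.] [0.526 0.141 0.018]
top paddle_grip 0.44 [258. 152.] [0.671 0.083 0.093]
top paddle_grip 0.43 [244. 185.] [0.553 0.136 0.093]
top paddle_grip 0.23 [319. 193.] [ 0.521 -0.128  0.093]
top knob_module 0.55 [216. 189.] [0.549 0.24  0.018]
top carton 0.96 [340. 193.] [ 0.527 -0.222  0.   ]
top flap_left_hinge 0.64 [336. 192.] [ 0.525 -0.187  0.1  ]
top flap_left_hinge 0.55 [316. 197.] [ 0.507 -0.115  0.1  ]
top flap_left_hinge 0.23 [164. 171.] [0.605 0.412 0.1  ]
top flap_right_hinge 0.69 [369. 186.] [ 0.544 -0.302  0.1  ]
top flap_right_hinge 0.37 [338. 188.] [ 0.536 -0.193  0.1  ]
top flap_left_edge 0.88 [336. 190.] [ 0.526 -0.178  0.14 ]
top flap_left_edge 0.57 [178. 219.] [0.44  0.359 0.14 ]
top flap_right_edge 0.87 [362. 184.] [ 0.545 -0.266  0.14 ]
top flap_right_edge 0.26 [179. 222.] [0.43  0.354 0.14 ]
top jar_low 0.45 [167. 171.] [0.622 0.423 0.   ]
top jar_tall 0.59 [403. 179.] [ 0.574 -0.461  0.   ]

[... 897 characters left out ...]
 ]
side flap_right_hinge 0.9 [278. 141.] [ 0.545 -0.307  0.1  ]
side flap_left_edge 0.65 [277. 149.] [ 0.52  -0.166  0.14 ]
side flap_right_edge 0.64 [282. 139.] [ 0.519 -0.254  0.14 ]
side flap_right_edge 0.51 [253. 227.] [0.487 0.356 0.14 ]
side jar_low 0.55 [279. 136.] [ 0.584 -0.538  0.   ]
side jar_low 0.49 [208. 267.] [0.62  0.437 0.   ]
side jar_tall 0.6 [282. 139.] [ 0.565 -0.509  0.   ]
side jar_tall 0.39 [280. 142.] [ 0.567 -0.474  0.   ]
side vial 0.5 [244. 190.] [ 0.625 -0.024  0.   ]
side vial 0.49 [264. 266.] [0.442 0.38  0.   ]
side marker 0.59 [262. 265.] [0.448 0.38  0.   ]
side tweezers 0.51 [304. 156.] [ 0.428 -0.374  0.   ]
1.5 [ 0.139 -0.48   0.207] [0.99 0.14 0.   0.  ]
```

Run:
```python
import cv2
a=cv2.imread('pics/top0.png');b=cv2.imread('pics/side0.png')
a=cv2.resize(a[130:250,200:400],None,fx=4,fy=4,interpolation=cv2.INTER_CUBIC)
b=cv2.resize(b[120:270,190:390],None,fx=4,fy=4,interpolation=cv2.INTER_CUBIC)
cv2.imwrite('pics/top0c.png',a);cv2.imwrite('pics/side0c.png',b)
```

```text
(no output)
```

View pics/top0c.png

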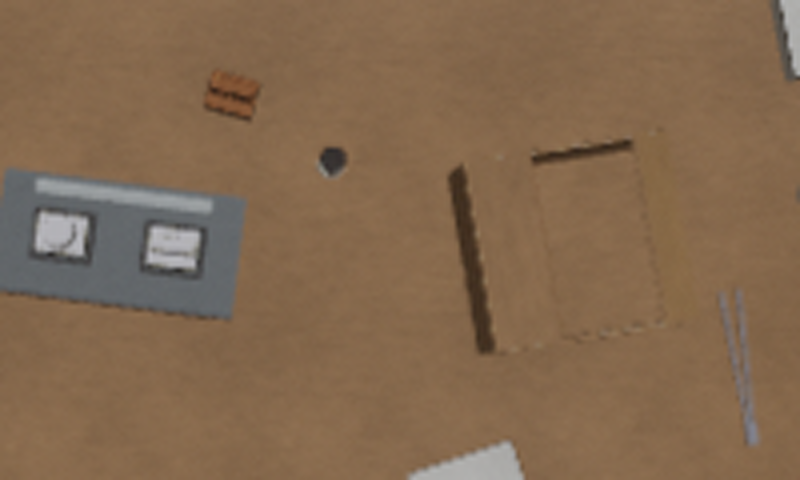

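View pics/side0c.png

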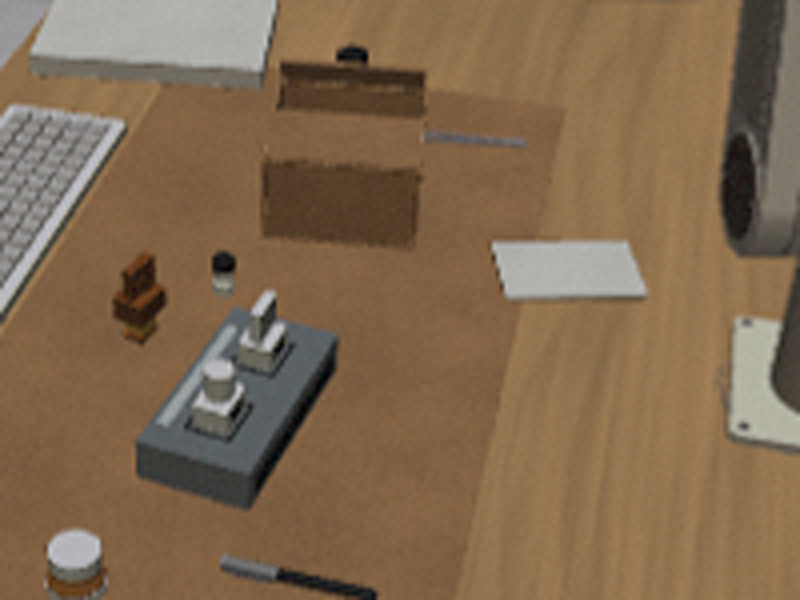

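```bash
cat > b.py <<'E'
from h import *
np.set_printoptions(precision=3,suppress=True)
d=bot.camera('top');s=bot.camera('side')
T=lambda x,y:(200+(x+.5)/4-.5,130+(y+.5)/4-.5)
S=lambda x,y:(190+(x+.5)/4-.5,120+(y+.5)/4-.5)
print('rim+y',atz(d,T(466,162),.1),atz(d,T(494,352),.1))
print('rim-y',atz(d,T(660,130),.1),atz(d,T(692,320),.1))
print('side rim+y',atz(s,S(264,160),.1),atz(s,S(421,170),.1),'base',atz(s,S(262,237),0),atz(s,S(415,248),0))
print('side rim-y',atz(s,S(278,107),.1),atz(s,S(424,116),.1))
print('dock top edge r',atz(d,T(244,198),.045),atz(d,T(233,318),.045),atz(d,T(5,170),.045))
print('paddle top',atz(d,T(172,251),.107),'side',atz(s,S(265,298),.107))
print('vial',atz(d,T(332,160),.045))
print('brown',atz(d,T(232,94),.08))
# triangulate edge
def tri(a,b):
    o1,r1=ray(d,a);o2,r2=ray(s,b);A=np.c_[r1,-r2];t=np.linalg.lstsq(A,o2-o1,rcond=None)[0];return (o1+r1*t[0]+o2+r2*t[1])/2, np.linalg.norm(o1+r1*t[0]-o2-r2*t[1])
print('Redge',tri(T(632,140),S(281,64)),tri(T(663,322),S(424,72)))
def q(c,n):
    r=bot.place_of(c,n); return [np.array(x['centre'])*[512,384] for x in r]
for n in('flap_left_edge','flap_right_edge','paddle_grip','flap_left_hinge','flap_right_hinge'):
    for a in q('top',n)[:3]:
        for b in q('side',n)[:3]:
            p,e=tri(a,b)
            if e<.02: print(n,p,e)
E
python3 b.py
```

```text
rim+y [ 0.602 -0.118  0.1  ] [ 0.435 -0.138  0.1  ]
rim-y [ 0.627 -0.29   0.1  ] [ 0.46  -0.312  0.1  ]
side rim+y [ 0.602 -0.118  0.1  ] [ 0.437 -0.145  0.1  ] base [ 0.603 -0.12   0.   ] [ 0.437 -0.145  0.   ]
side rim-y [ 0.616 -0.233  0.1  ] [ 0.454 -0.259  0.1  ]
dock top edge r [0.579 0.076 0.045] [0.471 0.087 0.045] [0.608 0.291 0.045]
paddle top [0.527 0.14  0.107] side [0.535 0.133 0.107]
vial [ 0.612 -0.005  0.045]
brown [0.668 0.085 0.08 ]
Redge (array([ 0.616, -0.254,  0.143]), np.float64(0.00560496994132299)) (array([ 0.459, -0.274,  0.147]), np.float64(0.0031734725561406206))
flap_left_edge [ 0.524 -0.185  0.131] 0.008447933632476404
paddle_grip [0.539 0.139 0.091] 0.0002364398345097459
paddle_grip [0.68  0.086 0.065] 0.009658926985427736
flap_left_hinge [ 0.52  -0.124  0.096] 0.00315078817770616
flap_right_hinge [ 0.541 -0.308  0.096] 0.004456858890920937
```

```bash
python3 -m creep '[0.393,0.259,0.03,1.42,0, 0.393,0.259,0.03,1.42,0, 0.393,0.259,0.03,1.42,0, 0.393,0.259,0.03,1.42,0, 0.393,0.259,0.03,1.42,0, 0.393,0.259,0.03,1.42,0, 0.393,0.259,0.03,1.42,0, 0.393,0.259,0.03,1.42,0, 0.393,0.259,0.03,1.42,0, 0.393,0.259,0.03,1.42,0]'
python3 -m creep '[0,0,0,0,0]'
```

```text
clock: 2.98
eef_pos: [0.4873, -0.2501, 0.2338]
tool_rot: [0.719, 0.695, 0.0, 0.0]
ft_force: [0.4, -1.6, -0.2]
grip_width: -0.0001
grasp_force: 0.0
clock: 3.07
eef_pos: [0.4916, -0.2473, 0.2333]
tool_rot: [0.717, 0.697, 0.002, 0.001]
ft_force: [-0.4, -0.0, 0.4]
grip_width: 0.0001
grasp_force: 0.0
```

```bash
python3 -m creep '[0.040,0.026,0,0.15,0, 0.040,0.026,0,0.15,0, 0.040,0.026,0,0.15,0, 0.040,0.026,0,0.15,0, 0.040,0.026,0,0.15,0]'
cat >> h.py <<'E'
from scipy.spatial.transform import Rotation as Rn
def wcam(name):
    o=bot.get_obs(); d=save('wrist',name)
    T=np.eye(4);T[:3,:3]=Rn.from_quat(o['tool_rot']).as_matrix();T[:3,3]=o['eef_pos']
    d['extrinsics']=np.linalg.inv(T@np.array(d['T_tool_cam'])); return d
E
python3 - <<'E'
from h import *
np.set_printoptions(precision=3,suppress=True)
d=wcam('w1.png')
for n,z in dict(carton=0,flap_left_hinge=.1,flap_right_hinge=.1,flap_left_edge=.131,flap_right_edge=.145).items():
    for r in bot.place_of('wrist',n)[:2]:
        uv=np.array(r['centre'])*[512,384]; print(n,r['score'],uv,atz(d,uv,z))
E
```

```text
clock: 3.48
eef_pos: [0.5249, -0.2262, 0.2335]
tool_rot: [0.668, 0.744, -0.0, -0.0]
ft_force: [-0.4, -0.5, -0.6]
grip_width: -0.0002
grasp_force: 0.0
carton 0.64 [263.987 141.389] [ 0.533 -0.217  0.   ]
flap_left_hinge 0.86 [260.915  59.098] [ 0.519 -0.131  0.1  ]
flap_right_hinge 0.59 [267.008 248.986] [ 0.544 -0.304  0.1  ]
flap_right_edge 0.58 [268.698 232.013] [ 0.539 -0.265  0.145]
```

View pics/w1.png

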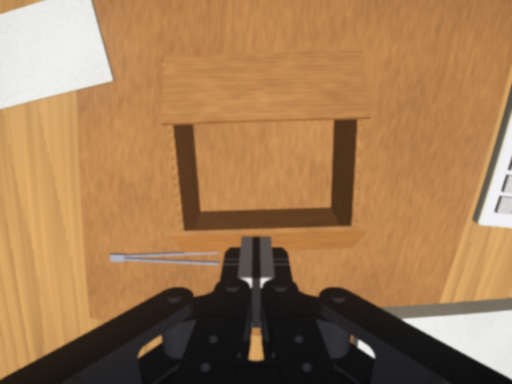

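```bash
python3 -m creep '[0.005,0.003,-0.04,0,0, 0.005,0.003,-0.08,0,0, 0.005,0.003,-0.12,0,0, 0.005,0.003,-0.143,0,0, 0.005,0.003,-0.143,0,0, 0.005,0.003,-0.143,0,0]'
```

```text
clock: 4.28
eef_pos: [0.5296, -0.2224, 0.0897]
tool_rot: [0.667, 0.745, -0.001, -0.001]
ft_force: [-0.2, -0.0, -0.1]
grip_width: 0.0004
grasp_force: 0.0
```

```bash
python3 -m creep '[-0.002,0.015,0,0,0, -0.004,0.030,0,0,0, -0.005,0.038,0.006,0,0, -0.006,0.046,0.012,0,0, -0.007,0.054,0.018,0,0, -0.008,0.061,0.022,0,0, -0.009,0.069,0.026,0,0, -0.010,0.077,0.030,0,0, -0.011,0.085,0.034,0,0]'
python3 -m creep '[-0.001,0.008,0.002,0,0, -0.002,0.016,0.004,0,0, -0.002,0.016,0.004,0,0, -0.002,0.016,0.004,0,0]'
```

```text
clock: 5.03
eef_pos: [0.5192, -0.1363, 0.1246]
tool_rot: [0.667, 0.745, -0.0, -0.001]
ft_force: [0.2, -1.1, -1.3]
grip_width: 0.0001
grasp_force: 0.4
clock: 5.37
eef_pos: [0.5176, -0.1209, 0.1284]
tool_rot: [0.667, 0.745, 0.0, -0.0]
ft_force: [-0.3, 0.4, 0.8]
grip_width: -0.0002
grasp_force: 0.0
```

```bash
python3 -m creep '[0,0,0.04,0,0, 0,0,0.08,0,0, 0.003,-0.03,0.1,0,0, 0.008,-0.07,0.1,0,0, 0.013,-0.100,0.1,0,0, 0.013,-0.103,0.1,0,0, 0.013,-0.103,0.1,0,0]'
python3 - <<'E'
from h import *
d=wcam('w2.png')
o=bot.get_obs();p=np.array(o['eef_pos']);print(p,o['clock'])
for n in('flap_left_edge','flap_right_edge'):
    for r in bot.place_of('wrist',n)[:2]: 
        uv=np.array(r['centre'])*[512,384]; print(n,r['score'],uv,atz(d,uv,.145))
E
```

```text
clock: 5.95
eef_pos: [0.5304, -0.2265, 0.2276]
tool_rot: [0.669, 0.744, -0.0, -0.001]
ft_force: [-0.3, -0.5, -0.4]
grip_width: 0.0001
grasp_force: 0.0
[ 0.53016827 -0.22515175  0.22754136] 6.0
flap_left_edge 0.88 [255.1808  11.7888] [ 0.51677641 -0.10403352  0.145     ]
flap_right_edge 0.87 [264.2944 232.2048] [ 0.54085103 -0.26295599  0.145     ]
```

View pics/w2.png

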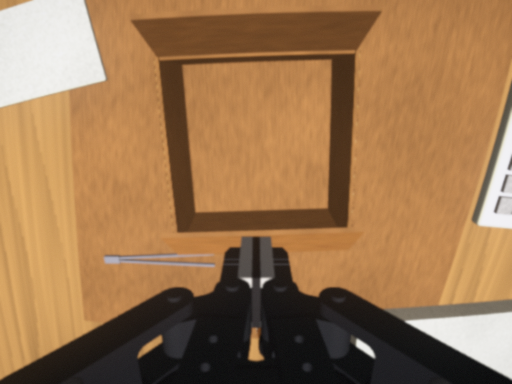

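```bash
python3 -m creep '[0,0.003,-0.04,0,0, 0,0.003,-0.08,0,0, 0,0.003,-0.12,0,0, 0,0.003,-0.138,0,0, 0,0.003,-0.138,0,0]'
python3 -m creep '[0.002,-0.015,0,0,0, 0.004,-0.030,0.002,0,0, 0.005,-0.038,0.008,0,0, 0.006,-0.046,0.014,0,0, 0.007,-0.054,0.018,0,0, 0.008,-0.061,0.022,0,0, 0.009,-0.069,0.026,0,0, 0.010,-0.077,0.030,0,0, 0.011,-0.085,0.034,0,0]'
python3 -m creep '[0.001,-0.007,0.002,0,0, 0.001,-0.010,0.004,0,0, 0.001,-0.010,0.004,0,0, 0.001,-0.010,0.004,0,0, 0.001,-0.010,0.05,0,0, 0.001,-0.010,0.09,0,0, 0.001,0.02,0.11,0,0, 0,0.06,0.11,0,0, 0,0.1,0.11,0,0, 0,0.1,0.11,0,0]'
python3 - <<'E'
from h import *
d=wcam('w3.png')
for n in('flap_left_edge','flap_right_edge'):
    for r in bot.place_of('wrist',n)[:2]: 
        uv=np.array(r['centre'])*[512,384]; print(n,r['score'],uv,atz(d,uv,.155))
E
```

```text
clock: 6.52
eef_pos: [0.5264, -0.2182, 0.085]
tool_rot: [0.666, 0.746, -0.002, -0.006]
ft_force: [-0.7, 0.4, -0.0]
grip_width: 0.0003
grasp_force: 0.0
clock: 7.27
eef_pos: [0.5417, -0.3072, 0.125]
tool_rot: [0.667, 0.745, 0.0, -0.0]
ft_force: [-0.2, 0.9, -0.6]
grip_width: -0.0001
grasp_force: 0.4
clock: 8.1
eef_pos: [0.5418, -0.2001, 0.2356]
tool_rot: [0.665, 0.747, 0.001, -0.001]
ft_force: [0.5, -0.2, -0.1]
grip_width: -0.0
grasp_force: 0.0
flap_left_edge 0.84 [235.3152  52.6848] [ 0.51664564 -0.10531724  0.155     ]
flap_right_edge 0.36 [235.4176  52.9152] [ 0.51673022 -0.10545858  0.155     ]
```

View pics/w3.png

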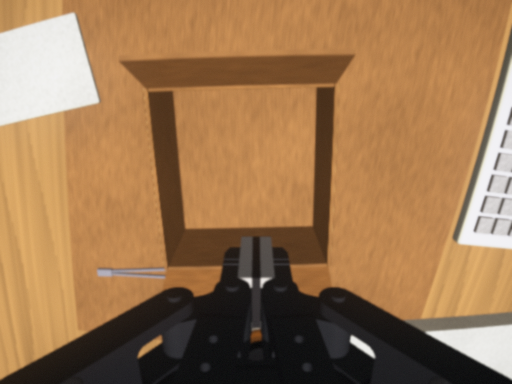

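```bash
python3 -m creep '[-0.001,0.04,0,-0.03,0.05, -0.002,0.08,0,-0.06,0.05, -0.003,0.12,0,-0.1,0.05, -0.004,0.16,0,-0.15,0.05, -0.005,0.2,0,-0.2,0.05, -0.006,0.24,0,-0.215,0.05, -0.007,0.27,0,-0.215,0.05, -0.007,0.28,0,-0.215,0.05, -0.007,0.28,0,-0.215,0.05, -0.007,0.28,0,-0.215,0.05]'
python3 - <<'E'
from h import *
np.set_printoptions(precision=4,suppress=True)
d=wcam('w4.png')
for n,z in dict(paddle_grip=.093,paddle_module=.018,knob_module=.018,dock=0).items():
    for r in bot.place_of('wrist',n)[:2]: 
        uv=np.array(r['centre'])*[512,384]; print(n,r['score'],uv,atz(d,uv,z))
E
```

```text
clock: 9.08
eef_pos: [0.5351, 0.0724, 0.2341]
tool_rot: [0.743, 0.669, -0.001, 0.0]
ft_force: [-0.4, 0.9, -0.0]
grip_width: 0.0495
grasp_force: 0.0
paddle_grip 0.94 [248.4224  92.1984] [0.5355 0.1409 0.093 ]
paddle_grip 0.57 [400.6912 136.2048] [0.6696 0.0886 0.093 ]
paddle_module 0.92 [370.1248 124.416 ] [0.6654 0.09   0.018 ]
paddle_module 0.9 [247.0912  88.0896] [0.5327 0.1428 0.018 ]
knob_module 0.72 [247.1936  89.2032] [0.5327 0.1416 0.018 ]
dock 0.7 [252.6208  41.3952] [0.5438 0.1914 0.    ]
```

View pics/w4.png

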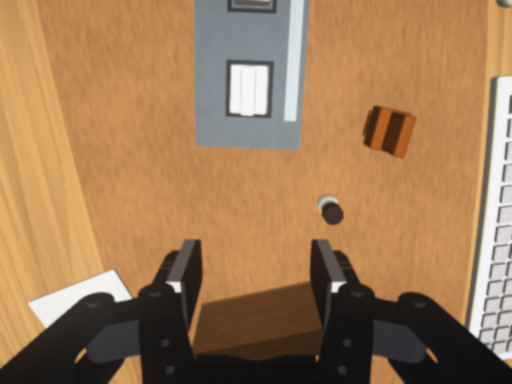

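Run:
```python
from h import *
np.set_printoptions(precision=4,suppress=True)
i=cv2.imread('pics/w4.png');cv2.imwrite('pics/w4c.png',cv2.resize(i[0:160,185:315],None,fx=4.5,fy=3.7*1,interpolation=cv2.INTER_CUBIC))
d=wcam('w5.png')
for a,z in [((195,147),.045),((299,150),.045),((194,5),.045),((308,5),.045),((230,62),.071),((272,62),.071),((229,116),.071),((270,117),.071)]: print(a,atz(d,a,z))
```

```text
(195, 147) [0.472  0.0892 0.045 ]
(299, 150) [0.5808 0.0741 0.045 ]
(194, 5) [0.4921 0.2258 0.045 ]
(308, 5) [0.6002 0.2139 0.045 ]
(230, 62) [0.5214 0.1683 0.071 ]
(272, 62) [0.5596 0.1641 0.071 ]
(229, 116) [0.5142 0.1197 0.071 ]
(270, 117) [0.5529 0.1145 0.071 ]
```

View pics/w4c.png

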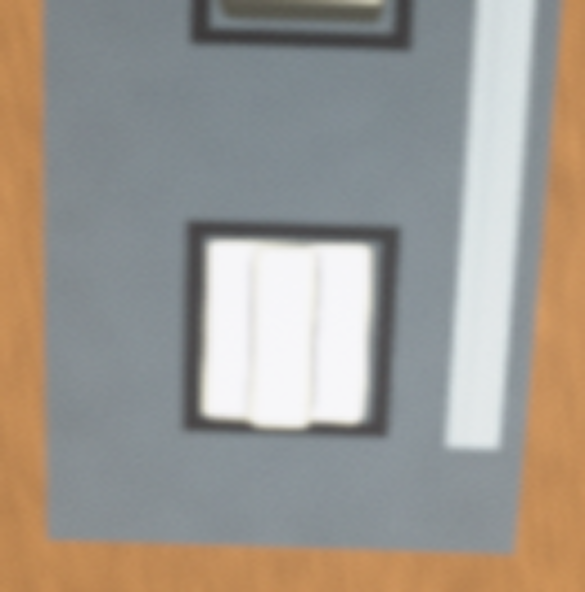

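```bash
python3 -m creep '[0,0.035,0,-0.036,0.05, 0,0.0685,0,-0.036,0.05, 0,0.0685,-0.04,-0.036,0.05, 0,0.0685,-0.08,-0.036,0.05, 0,0.0685,-0.12,-0.036,0.05, 0,0.0685,-0.14,-0.036,0.05, 0,0.0685,-0.15,-0.036,0.05, 0,0.0685,-0.157,-0.036,0.05, 0,0.0685,-0.157,-0.036,0.05, 0,0.0685,-0.157,-0.036,0.05]'
python3 - <<'E'
from h import *
np.set_printoptions(precision=4,suppress=True)
d=wcam('w6.png')
o=bot.get_obs();print(o['eef_pos'],o['tool_rot'],o['ft_force'])
E
```

```text
clock: 10.22
eef_pos: [0.5361, 0.1419, 0.0789]
tool_rot: [0.755, 0.655, 0.001, 0.001]
ft_force: [0.8, 0.5, 0.4]
grip_width: 0.0497
grasp_force: 0.0
[0.5365 0.1421 0.0794] [0.7553 0.6554 0.0016 0.0008] [-0.5773  0.2705 -0.6743]
```

View pics/w6.png

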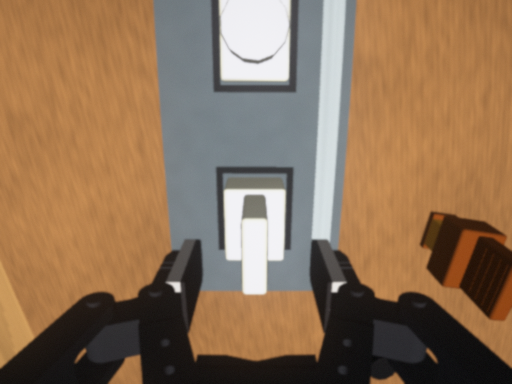

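```bash
python3 -m creep '[-0.001,0,-0.002,0,0.03, -0.001,0,-0.002,0,0.02, -0.001,0,-0.002,0,0, -0.001,0,-0.002,0,0, -0.001,0,-0.002,0,0, -0.001,0,-0.002,0,0, -0.001,0,-0.002,0,0]'
```

```text
clock: 10.85
eef_pos: [0.5348, 0.1421, 0.0765]
tool_rot: [0.755, 0.656, 0.001, 0.001]
ft_force: [0.7, 0.2, 6.7]
grip_width: 0.0099
grasp_force: 59.0
```

```bash
python3 -m creep '[0,0,0.004,0,0, 0,0,0.008,0,0, 0,0,0.012,0,0, 0,0,0.018,0,0, 0,0,0.025,0,0, 0,0,0.035,0,0, 0,0,0.045,0,0, 0,0,0.055,0,0]'
```

```text
clock: 11.52
eef_pos: [0.5341, 0.142, 0.1324]
tool_rot: [0.755, 0.656, 0.001, 0.0]
ft_force: [-0.4, -0.6, -2.1]
grip_width: 0.0095
grasp_force: 59.8
```

```bash
python3 -m creep '[0,0,0.03,0,0, 0,0,0.06,0,0, 0,0,0.09,0,0, 0,0,0.118,0,0, 0,-0.02,0.118,0.02,0, 0,-0.05,0.118,0.06,0, 0,-0.08,0.118,0.1,0, 0,-0.11,0.118,0.14,0, 0,-0.14,0.118,0.18,0, 0,-0.17,0.118,0.22,0]'
python3 -m creep '[0,-0.03,0,0.03,0, 0,-0.06,0,0.06,0, -0.001,-0.09,0,0.06,0, -0.001,-0.12,0,0.06,0, -0.002,-0.15,0,0.06,0, -0.0025,-0.175,0,0.06,0, -0.0025,-0.189,0,0.06,0, -0.0025,-0.189,0,0.06,0, -0.0025,-0.189,0,0.06,0]'
python3 - <<'E'
from h import *
d=wcam('w7.png'); s=save('side','s7.png')
i=cv2.imread('pics/s7.png')[60:220,170:390]
cv2.imwrite('pics/s7c.png',cv2.resize(i,None,fx=3.6,fy=3.6,interpolation=cv2.INTER_CUBIC))
print(bot.get_obs()['eef_pos'])
E
```

```text
clock: 12.35
eef_pos: [0.5336, -0.0294, 0.25]
tool_rot: [0.678, 0.735, 0.001, 0.001]
ft_force: [1.0, -0.5, -1.9]
grip_width: 0.0097
grasp_force: 59.8
clock: 13.1
eef_pos: [0.5312, -0.2172, 0.249]
tool_rot: [0.657, 0.754, 0.0, -0.0]
ft_force: [0.8, 0.9, -1.7]
grip_width: 0.0098
grasp_force: 59.8
[ 0.53133063 -0.21596164  0.24891173]
```

View pics/s7c.png

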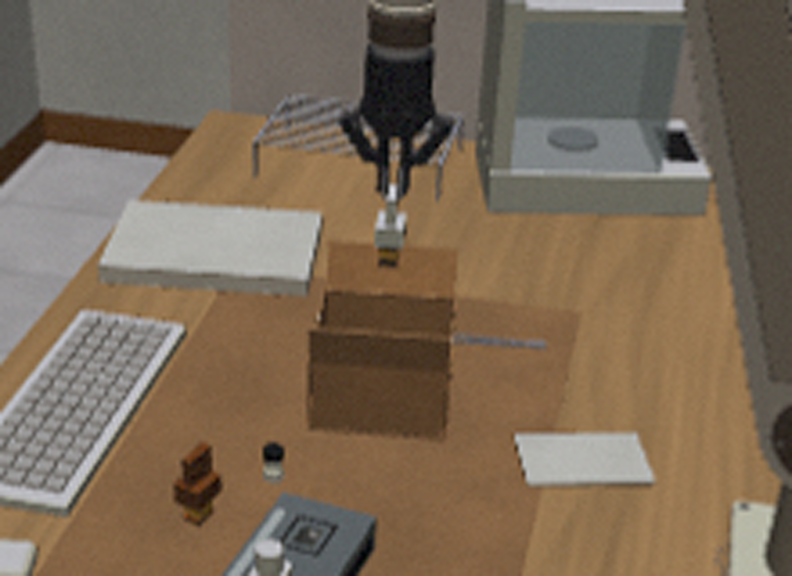

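Run:
```python
from h import *
s=bot.camera('side');p=np.array(bot.get_obs()['eef_pos'])
for n,h in [('tcp',0),('bodytop-exp',-.0055),('bodybot',-.0315),('stembot',-.0585),('stembot-20',-.0785)]:
    print(n,((proj(s,p+[0,0,h])[0]-[170,60]+.5)*3.6).round())
i=s['pixels'][100:140,268:288].astype(int)
print(i[:, 8:13].sum(2)//3)
```

```text
tcp [391. 218.]
bodytop-exp [391. 222.]
bodybot [390. 242.]
stembot [389. 263.]
stembot-20 [388. 278.]
[[ 21  12 115 117 136]
 [ 17  17 126 129 125]
 [ 14  12  99 111 100]
 [ 14  21 104 119 126]
 [ 20  17 113 122 124]
 [ 26  15  93 117  97]
 [ 44  41  93 121  91]
 [ 61  54  89 119  71]
 [ 67  51  88 120  64]
 [ 66  45  87 120  61]
 [ 64  47 102 116  71]
 [ 64  34 159 166  73]
 [ 66  25 194 202  73]
 [ 72  50 190 198  70]
 [ 77 117 194 200  73]
 [ 98 127 154 160  69]
 [115  90  92  96  62]
 [116 107 103 108  79]
 [148 114 100 108 103]
 [186 114 102  95 154]
 [196 107  97  81 187]
 [173 103  99  98 189]
 [171 125 118 125 190]
 [161 126 124 129 167]
 [ 91  94  96 112 114]
 [103 102 103  99 102]
 [103 102 103 103 101]
 [105 104 104 103  99]
 [ 79  84  85  86  89]
 [ 49  43  48  50  63]
 [ 73  60  64  63  59]
 [ 59  64  65  70  79]
 [ 34  45  50  42  81]
 [ 47  34  42  20  66]
 [ 81  74  72  67  78]
 [ 93  95  95  91  94]
 [ 93  95  95  97  97]
 [ 94  93  97  94  97]
 [ 94  93  97  96  91]
 [ 94  95  93  95  96]]
```

```bash
python3 -m creep '[0,0,-0.03,0,0, 0,0,-0.065,0,0, 0,0,-0.1,0,0, 0,0,-0.135,0,0, 0,0,-0.16,0,0, 0,0,-0.172,0,0, 0,0,-0.177,0,0, 0,0,-0.180,0,0, 0,0,-0.180,0,0]'
python3 -m creep '[0,0,-0.0015,0,0, 0,0,-0.003,0,0, 0,0,-0.003,0,0]'
```

```text
clock: 14.0
eef_pos: [0.5319, -0.2165, 0.069]
tool_rot: [0.656, 0.755, 0.0, 0.0]
ft_force: [0.2, 0.1, -1.3]
grip_width: 0.0098
grasp_force: 59.8
clock: 14.25
eef_pos: [0.5319, -0.2173, 0.0665]
tool_rot: [0.656, 0.755, 0.0, 0.001]
ft_force: [-0.6, 0.4, -1.6]
grip_width: 0.0092
grasp_force: 59.8
```

```bash
python3 -m creep '[0,0,-0.0015,0,0, 0,0,-0.003,0,0, 0,0,-0.003,0,0]'
python3 -m creep '[0,0,-0.001,0,0, 0,0,-0.001,0,0]'
```

```text
clock: 14.5
eef_pos: [0.5314, -0.2172, 0.0626]
tool_rot: [0.656, 0.754, 0.0, 0.0]
ft_force: [0.3, -1.1, -1.0]
grip_width: 0.0094
grasp_force: 59.8
clock: 14.67
eef_pos: [0.532, -0.2173, 0.0625]
tool_rot: [0.656, 0.754, 0.0, 0.001]
ft_force: [0.1, 0.4, 3.7]
grip_width: 0.0096
grasp_force: 60.4
```

```bash
python3 -m creep '[0,0,0,0,0.014, 0,0,0,0,0.02, 0,0,0,0,0.03, 0,0,0,0,0.04, 0,0,0,0,0.04, 0,0,0.01,0,0.04, 0,0,0.03,0,0.04, 0,0,0.06,0,0.04, 0,0,0.09,0,0.04]'
python3 -m creep '[0,0,0.04,0,0.04, 0,0,0.08,0,0.04, 0,0,0.1,0,0.04, -0.04,0,0.1,0,0.04, -0.08,0,0.1,0,0.04, -0.12,0,0.1,0,0.04, -0.16,0,0.1,0,0.04, -0.2,0,0.1,0,0.04, -0.2,0,0.1,0,0.04, -0.2,0,0.1,0,0.04]'
python3 - <<'E'
from h import *
save('top','t9.png');save('side','s9.png')
a=cv2.imread('pics/top0.png')*0+cv2.imread('pics/t9.png');b=cv2.imread('pics/s9.png')
a=cv2.resize(a[130:250,200:400],(800,480)[:2],interpolation=cv2.INTER_CUBIC)[:,:]
a=cv2.resize(a[:, :],(480,288));b=cv2.resize(b[100:260,190:390],(480,384),interpolation=cv2.INTER_CUBIC)
x=cv2.resize(cv2.imread('pics/t9.png')[155:230,305:385],(320,300),interpolation=cv2.INTER_CUBIC)
im=np.zeros((600,800,3),np.uint8);im[:288,:480]=a;im[:300,480:]=x
im[300:,:480]=b[:300];cv2.imwrite('pics/f.png',im)
E
```

```text
clock: 15.42
eef_pos: [0.5304, -0.2168, 0.1523]
tool_rot: [0.656, 0.755, -0.0, -0.001]
ft_force: [0.6, -0.3, 0.2]
grip_width: 0.0402
grasp_force: 0.0
clock: 16.25
eef_pos: [0.3296, -0.217, 0.2528]
tool_rot: [0.657, 0.754, 0.0, 0.001]
ft_force: [0.8, -0.5, 0.9]
grip_width: 0.0398
grasp_force: 0.0
```

View pics/f.png

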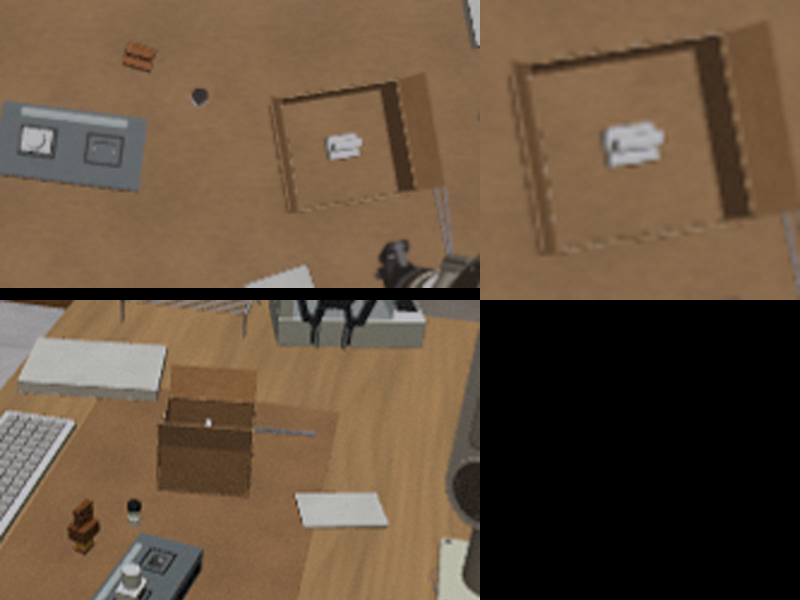

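The module stands upright in the carton, both flaps lean outward, and the knob module is still in the dock. Handing in.

```bash
python3 -c "
from workcell import bot
print(bot.job_done())"
```

```text
the job is handed in; nothing more can be done
None
```

The job is handed in at about 16 s on the clock: both flaps are open past upright, the paddle module was pulled from the dock and set down upright in the carton, and the knob module is still plugged in with nothing else seen to have moved.

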